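# Put the sharpening plate away in its tin

### The arm

A 6-joint arm with a two-finger parallel gripper is mounted at the origin on the work surface. World frame = base frame: x ahead of the robot, y to its left, z up, the work surface at z = 0. Lengths are in mm, angles in rad, forces in N, time in s.
With the tool pointing down it reaches from about 350 to 875 mm from the base axis. Payload 4.2 kg.
Tool frame: the origin (TCP) lies at the very end of the fingers, on their centre line; the grasp point (between the pads) lies arm.hold_point_z behind it (arm.hold_point_z is the distance from the TCP to the grasp point, in mm); y points along the fingers, x is the direction in which the jaws open and shut, and the axes are right-handed (so a half turn about y gives the same grasp; the last joint's range is limited). The gripper opens to 85 mm and grips with 20 to 120 N. Pads are 22 mm wide; open, the fingers measure 114 mm over their backs; the gripper's body (76 mm by 85 mm) begins 54 mm behind the grasp point. The pads swing forward as they close: fully open they stand 13 mm farther back than shut.
Start: joints at [1.575, 0.385, 0.008, 0, -1.194, -0.259], TCP at [157.501, 604.808, 231.312] pointing down, gripper open.
Joint ranges: [-3.14, 3.14], [-1.21, 2.06], [-1.07, 1.41], [-3.16, 2.05], [-2.99, -0.16], [-3.1, 3.1]. Speed limits (rad/s): [2.79, 2.79, 3.14, 3.14, 3.14, 3.14].

### API

Orientations are given as a unit quaternion [x, y, z, w].
In Python, from bench import arm gives the robot as it stands.
- The arm moves only by the shell command python3 -m creep 'ROWS'. ROWS is JSON, a list of rows, each a list of 3 entries, a list of its own where there are three numbers: the shift along the world's x, y, z in mm, then the turn, a rotation vector about the world's x, y, z in rad, then the gripper command: -1 is shut, 1 is fully open, values between are in proportion. In form: [[[dx, dy, dz], [wx, wy, wz], jaw], ...]. A call has 1 to 12 rows; each row is the pose to reach, as a shift and turn from the pose commanded when the call began; what a row does not reach only later rows make up. A row lasts 1/12 s, in which the tool goes at most 41.7 mm and 7.16 degrees, less where a joint would pass 70% of its speed; a pose out of reach is approached as far as the arm can. A call with a gripper value outside its range is refused whole. The fingers move at their own pace and stop on an object; the grip force is fixed at half the most. Time passes only in rows, so rows that repeat a pose let the fingers close. It gives the time, the measured TCP pose, the force and the opening at its end, in the units of the state.
- arm.read_state(): the state, without advancing time (a new reading comes with each control period).
- arm.get_image(name): name is "scene" or "top"; returns (picture, depth): 480x640x3 uint8, red, green, blue; 480x640 float32, mm along the optical axis (not along the pixel's ray), 0 where there is no reading.
- arm.camera_params(name): a dict with "camera_matrix" (3x3 intrinsics, pixels), "extrinsics" (4x4, takes a point from world to camera coordinates). Camera axes: x right, y down, z forward; pixel columns grow to the right and rows downward; lengths in mm; the calibration is good to about 2 mm. A picture is of the moment at which its call begins. camera_params takes no time and is no camera call.
- arm.job_done(): hands the job in, once; it reports no verdict.
The state is a dict: "clock": time; "joints": joint angles; "joint_vel": joint speeds; "joint_efforts": joint torques, N m; "position": TCP position; "ee_rot": TCP orientation; "contact_force": force on the tool from outside, world axes, zero at the start; "wrist_torque": the same for the moment, N m; "gripper_width": finger opening in mm.
Only numpy, scipy, OpenCV 4.12 (cv2) and the standard library are available. Lean on these libraries where they do the work, as an engineer would, in place of code of your own. Each camera call takes 0.05 s, during which the arm holds its last target.

### The job

Put the thin sharpening plate away: it lies too flat on the slatted stand to be gripped, so slide it out over the stand's front edge (the edge towards the robot) until about a third or more of its length overhangs, then take hold of it there and lift it off. Lower it into the open tin, letting go only when it is down inside and so that it lies flat on the tin's floor, then swing the tin's hinged lid over and press it fully shut. Do not let the plate fall on the table, and leave the other things where they are.

Things in the scene. Friction and masses are not known exactly. Their poses are not given: they have to be found in the camera images.
- plate: Thin flat sharpening plate, dark steel, green face, orange stripe at each end, 150 x 56 x 3 mm, about 0.15 kg, loose on the stand. Origin: centre of underside; x along its length, y across its width, z up. It slides easily on the stand (friction about 0.3, far below that of fingertips on it): tips pressed on its top with 5 to 15 N take it along. Gripped across its 56 mm width where it overhangs
- stand: Low stand with a top of light wooden slats, 300 mm (x) by 260 mm (y), top 90 mm above the table, fixed. The slats run along x and behave as one smooth flat board, 18 mm thick; below it is open between four 30 mm square legs set 15 mm or more in from the edges. Origin: centre of the underside, at table height; x points away from the robot, z up. Front edge (towards the robot) at x = -150 mm
- stand_edge (a point): Middle of the upper front edge of the stand, 90 mm above the table; axes as the stand's
- tin: Open-topped rectangular steel tin, outside 200 mm (x) by 150 mm (y) by 45 mm high, walls and floor 3 mm, fixed to the table. Origin: centre of its underside; x points away from the robot, z up. Its lid is hinged along the rim nearest the robot (x = -100 mm) and stands open there at the start
- tin_hinge (a point): Middle of the lid's hinge line, at x = -100 mm, y = 0, z = 45 mm of the tin; the hinge line runs along the tin's y
- lid (a joint): Angle of the tin's lid: 0 fully shut, 1.57 upright over the rim nearest the robot, larger leaning back towards the robot (stop at 1.9). Flat aluminium lid with a green panel, 202 mm from hinge to free edge, 154 mm wide, 3 mm thick. Its stiff hinge (about 0.3 N m of friction) keeps it wherever it is left; it is shut by pushing on its outer face, away from the robot and then down, until it meets the stop
- lid_edge (a point): Middle of the lid's free edge, on the outer face, 202 mm from the hinge; x of the frame points from the hinge to the free edge, z out of the outer face
- timer: Bystander: black plastic timer with a turning knob, 62 x 62 mm, 39 mm high, loose, on a rear corner of the stand. Origin: centre of its underside
- cultivator: Bystander: yellow hand cultivator lying on the table between stand and tin, 230 mm long along its x, 52 mm wide, 24 mm high, loose. Origin: at table height, where the handle meets the shank
- pot: Bystander: grey ceramic plant pot, 110 mm across, 95 mm high, loose, at the left. Origin: centre of its underside
- jar: Bystander: amber jar with a white cap, 68 mm across, 100 mm high, loose, at the left. Origin: centre of its underside
There are look-alikes about, which are no part of the job. There is more than one size of the plate; the job needs the middle-sized.

How it is judged:
By the outcome, as a careful person would: the job done as asked, in the order asked, and still so for the second after the job is handed in, with the robot touching nothing.
It also fails if it takes over 72 s, if anything falls off the work surface, if the arm or the gripper's body presses on something with over 40 N, if the wrist force passes 120 N, or if a joint passes its speed limit or range.

## Working session

There is one attempt and no reset: what is moved stays moved. The work goes in short steps, Python scripts to look and compute and a shell command to move; the robot and the scene stay as the last step left them, time stands still between calls to the robot, and variables do not carry over. Pictures are saved under pics/ and viewed, and the job is handed in when it is done.

```bash
ls; mkdir -p pics
cat > h.py <<'E'
from bench import arm
import numpy as np, cv2
def shot(n,tag):
    im,d=arm.get_image(n); cv2.imwrite(f'pics/{tag}.png',im[:,:,::-1]); np.savez(f'{tag}.npz',im=im,d=d); return im,d
def cam(n):
    p=arm.camera_params(n); return np.array(p['camera_matrix']),np.array(p['extrinsics'])
def px2w(n,u,v,z):
    K,E=cam(n); R,t=E[:3,:3],E[:3,3]; c=-R.T@t; r=R.T@np.linalg.solve(K,[u,v,1.]); return c+r*(z-c[2])/r[2]
def dw(n,u,v,d):
    K,E=cam(n); return E[:3,:3].T@(np.linalg.solve(K,[u,v,1.])*d-E[:3,3])
def w2px(n,P):
    K,E=cam(n); q=K@(E[:3,:3]@np.array(P,float)+E[:3,3]); return q[:2]/q[2]
E
python3 - <<'E'
from h import *
for n in('scene','top'): shot(n,n+'0'); print(n,*cam(n))
print(arm.read_state(), arm.hold_point_z)
E
```

```text
pics
scene [[451.13743772   0.         312.45025404]
 [  0.         451.13743772 237.80501934]
 [  0.           0.           1.        ]] [[-8.09441267e-01  5.87102530e-01  1.07449589e-02  3.80936481e+02]
 [ 4.69658462e-01  6.58287124e-01 -5.88284789e-01 -2.20823855e+02]
 [-3.52456756e-01 -4.71135524e-01 -8.08582435e-01  1.27290525e+03]
 [ 0.00000000e+00  0.00000000e+00  0.00000000e+00  1.00000000e+00]]
top [[490.33259895   0.         320.96289781]
 [  0.         490.33259895 238.75554889]
 [  0.           0.           1.        ]] [[-2.85016797e-02 -9.99572418e-01  6.52954166e-03  6.41726835e+01]
 [-9.95087109e-01  2.77529939e-02 -9.50337617e-02  5.16977733e+02]
 [ 9.48119127e-02 -9.20608457e-03 -9.95452635e-01  1.21001644e+03]
 [ 0.00000000e+00  0.00000000e+00  0.00000000e+00  1.00000000e+00]]
{'clock': 0.1, 'joints': array([ 1.57458532e+00,  3.85472229e-01,  6.74484014e-03, -4.07586605e-04,
       -1.19400260e+00, -2.58554774e-01]), 'joint_vel': array([-0.00105296, -0.00184755,  0.00237805,  0.00137458,  0.00073236,
       -0.00033112]), 'joint_efforts': array([-8.27712802e-05, -3.93317306e+01,  1.88930207e+01,  4.19803619e+00,
       -2.61017376e-03,  2.76044062e-06]), 'position': array([157.39856725, 604.3110916 , 230.33262066]), 'ee_rot': array([ 0.4329096 , -0.55903947,  0.55996143, -0.43186496]), 'contact_force': array([ 0.67054699, -1.02373997,  0.33032274]), 'wrist_torque': array([-0.03731403, -0.01671499,  0.02460011]), 'gripper_width': 85.16718456997634} 18.700000000000003
```

View pics/scene0.png

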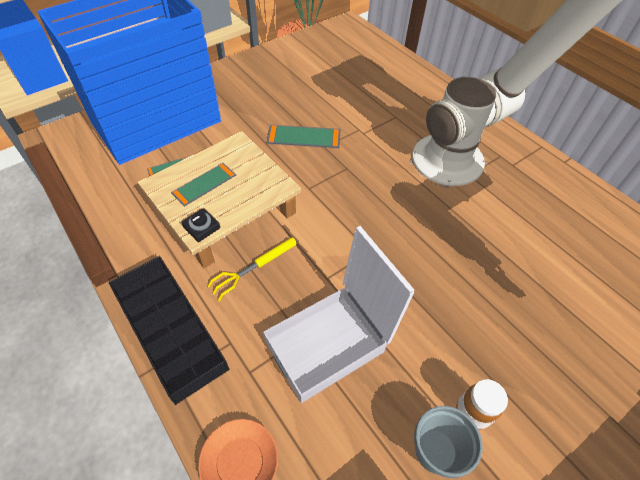

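View pics/top0.png

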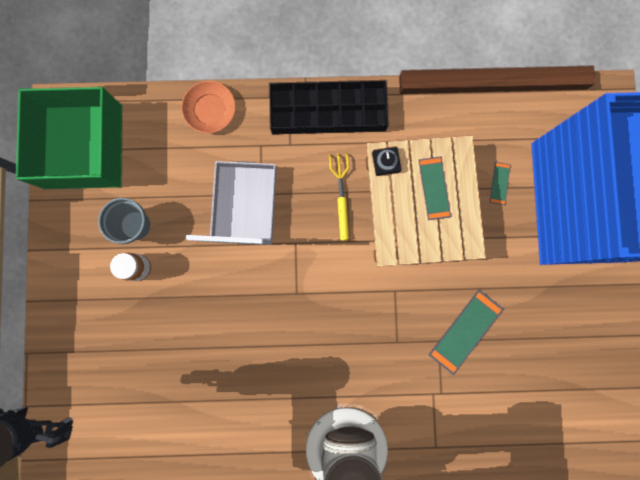

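The scene view shows the plate on the stand at about (204,184), with look-alikes on the table at (304,136) and behind the stand at (163,167). In the top view the plate is at (434,188), the stand spans x 368–485 and y 137–265, the tin is at (243,202) with its lid upright at y≈239, and the cultivator is at (342,195). Next I measure them.

Run:
```python
from h import *
d=np.load('top0.npz'); im=d['im'];D=d['d']
hsv=cv2.cvtColor(im,cv2.COLOR_RGB2HSV)
g=cv2.inRange(hsv,(60,60,40),(90,255,200)); o=cv2.inRange(hsv,(3,170,150),(17,255,255))
m=cv2.morphologyEx(g|o,cv2.MORPH_CLOSE,np.ones((3,3)))
for c in cv2.findContours(m,cv2.RETR_EXTERNAL,cv2.CHAIN_APPROX_NONE)[0]:
    if cv2.contourArea(c)<200: continue
    r=cv2.minAreaRect(c); u,v=r[0]; dd=D[int(v),int(u)]
    z=dw('top',u,v,dd)[2]
    b=cv2.boxPoints(r); P=[px2w('top',*p,z)for p in b]
    print(np.round(r[0]),'z',z.round(),'sides',np.linalg.norm(P[0]-P[1]).round(),np.linalg.norm(P[1]-P[2]).round(),'ctr',px2w('top',u,v,z).round(1),'corners',np.round([p[:2] for p in P]).tolist())
# stand
w=cv2.inRange(hsv,(12,40,150),(28,170,255)); H=np.zeros(D.shape)
vv,uu=np.mgrid[0:480:1,0:640:1]; K,E=cam('top')
P=np.stack([(uu-K[0,2])/K[0,0]*D,(vv-K[1,2])/K[1,1]*D,D],-1)-E[:3,3]; W=P@E[:3,:3]
np.save('W.npy',W)
def box(mask,name):
    n,l,s,c=cv2.connectedComponentsWithStats(mask.astype(np.uint8)); i=1+s[1:,4].argmax(); pts=W[l==i][:,:2].astype(np.float32)
    print(name,cv2.minAreaRect(pts),np.median(W[l==i][:,2]))
reg=np.zeros(D.shape,bool); reg[100:290,350:500]=1
box(reg&(W[...,2]>80)&(W[...,2]<100),'stand')
reg2=np.zeros(D.shape,bool); reg2[140:260,180:290]=1
box(reg2&(W[...,2]>25)&(W[...,2]<60)&(W[...,0]>0),'rim')
box(reg2&(W[...,2]>-3+3)&(W[...,2]<10),'floor')
q=reg2&(W[...,2]>70); print('lid',np.percentile(W[q],[1,50,99],axis=0).round(1))
for z0 in (80,120,160,200,240):
    k=q&(abs(W[...,2]-z0)<15)
    if k.sum(): print(z0,np.median(W[k],axis=0),k.sum())
box(reg&(W[...,2]>105),'timer')
reg3=np.zeros(D.shape,bool); reg3[145:250,322:360]=1
k=reg3&(hsv[...,1]>180)&(W[...,2]>6)&(W[...,2]<60);print('cult',np.percentile(W[k],[1,50,99],axis=0).round(1))
# scene lid
d2=np.load('scene0.npz');
for p in [(360,230),(412,291),(344,291),(387,348),(270,334),(303,397)]:
    x=dw('scene',*p,d2['d'][p[1],p[0]]); print(p,x.round(1))
```

```text
[466. 332.] z 3.0 sides 198.0 72.0 ctr [ 274.9 -308.9    2.5] corners [[222.0, -218.0], [373.0, -346.0], [328.0, -401.0], [178.0, -273.0]]
[500. 183.] z -0.0 sides 101.0 36.0 ctr [ 6.539e+02 -4.200e+02 -1.000e-01] corners [[608.0, -392.0], [707.0, -412.0], [700.0, -448.0], [601.0, -428.0]]
[434. 188.] z 91.0 sides 50.0 141.0 ctr [ 628.  -226.4   90.7] corners [[695.0, -194.0], [702.0, -244.0], [562.0, -259.0], [555.0, -209.0]]
[ 68. 138.] z 8.0 sides 277.0 269.0 ctr [802.  697.5   8.4] corners [[941.0, 838.0], [934.0, 562.0], [665.0, 559.0], [673.0, 830.0]]
stand ((601.623291015625, -228.0853271484375), (300.706298828125, 102.76200866699219), 3.2962939739227295) 90.86228223558207
rim ((623.4219360351562, 243.20042419433594), (152.10275268554688, 195.26553344726562), 84.78658294677734) 42.09838844926854
floor ((630.5380859375, 271.0638427734375), (284.85693359375, 312.5870666503906), 88.70996856689453) 1.9134527651063504
lid [[ 401.5   60.9   87.6]
 [ 502.4  234.2  248.9]
 [ 512.4  327.7 1253.2]]
80 [511.53359122 202.5729861   75.61854203] 6
120 [505.47811099 199.80379179 124.84034217] 9
160 [501.64681661 202.80788578 161.46644   ] 17
200 [502.28748544 177.9267549  200.47102832] 15
240 [502.97372292 250.72694813 249.18606228] 367
timer ((558.6113891601562, -50.64277648925781), (79.36894989013672, 377.0713195800781), 66.49693298339844) 114.29664272426396
cult [[518.3 -24.9  12.4]
 [680.2 -12.7  18.8]
 [733.1  20.7  26. ]]
(360, 230) [498.7 179.9 248. ]
(412, 291) [506.7 325.  243.6]
(344, 291) [512.9 174.8  32.7]
(387, 348) [511.3 320.8   1.4]
(270, 334) [696.5 161.5  23.4]
(303, 397) [715.4 306.5  25.6]
```

Run:
```python
from h import *
from scipy.spatial.transform import Rotation as R
s=arm.read_state(); M=R.from_quat(s['ee_rot']).as_matrix(); print(M.round(3)); print('jaw yaw',np.degrees(np.arctan2(M[1,0],M[0,0])))
print('stand corners',[px2w('top',*p,90).round(0).tolist() for p in [(369,144),(473,137),(485,258),(377,265)]])
W=np.load('W.npy')
reg=np.zeros(W.shape[:2],bool); reg[100:290,350:500]=1
k=reg&(W[...,2]>82)&(W[...,2]<140)
r=cv2.minAreaRect(W[k][:,:2].astype(np.float32)); print('stand',r,cv2.boxPoints(r).round(0).tolist())
k=np.zeros(W.shape[:2],bool); k[145:180,368:405]=1; k&=W[...,2]>110
r=cv2.minAreaRect(W[k][:,:2].astype(np.float32)); print('timer',r)
print('rim corners',[px2w('top',*p,45).round(0).tolist() for p in [(216,161),(275,163)]])
im=cv2.imread('pics/top0.png')[125:285,180:500]; cv2.imwrite('pics/crop0.png',cv2.resize(im,(800,400),interpolation=cv2.INTER_CUBIC))
```

```text
[[-0.252 -0.     0.968]
 [-0.968 -0.002 -0.252]
 [ 0.002 -1.     0.   ]]
jaw yaw -104.6056249503973
stand corners [[740.0, -73.0, 90.0], [751.0, -327.0, 90.0], [455.0, -339.0, 90.0], [446.0, -81.0, 90.0]]
stand ((600.5010375976562, -202.12161254882812), (300.780029296875, 259.7457580566406), 2.7358651161193848) [[444.0, -80.0], [456.0, -339.0], [757.0, -325.0], [745.0, -65.0]]
timer ((558.6113891601562, -50.64277648925781), (79.36894989013672, 377.0713195800781), 66.49693298339844)
rim corners [[720.0, 308.0, 45.0], [711.0, 160.0, 45.0]]
```

```bash
python3 -m creep '[[[0,0,60],[0,0,0],-0.5],[[0,0,110],[0,0,0],-0.5],[[20,-35,110],[0,0,0],-0.5],[[40,-70,110],[0,0,0],-0.5],[[60,-105,110],[0,0,0],-0.5]]'
```

```text
clock: 0.52
position: [216.3, 502.2, 342.9]
ee_rot: [-0.432, 0.56, -0.558, 0.434]
contact_force: [0.8, 0.6, -0.7]
gripper_width: 25.4
```

```bash
python3 -m creep '[[[20,-35,0],[0,0,0.05],-0.5],[[40,-70,0],[0,0,0.1],-0.5],[[60,-105,0],[0,0,0.15],-0.5],[[80,-140,0],[0,0,0.2],-0.5],[[100,-175,0],[0,0,0.25],-0.5],[[120,-210,0],[0,0,0.3],-0.5],[[140,-245,0],[0,0,0.361],-0.5],[[160,-280,0],[0,0,0.361],-0.5],[[180,-310,0],[0,0,0.361],-0.5],[[200,-345,0],[0,0,0.361],-0.5],[[220,-375,0],[0,0,0.361],-0.5]]'
python3 -m creep '[[[20,-35,0],[0,0,0],-0.5],[[40,-70,0],[0,0,0],-0.5],[[60,-105,0],[0,0,0],-0.5],[[80,-140,0],[0,0,0],-0.5],[[100,-175,0],[0,0,0],-0.5],[[120,-210,0],[0,0,0],-0.5],[[140,-245,0],[0,0,0],-0.5],[[160,-280,0],[0,0,0],-0.5],[[180,-310,0],[0,0,0],-0.5],[[200,-340,0],[0,0,0],-0.5],[[206,-350,0],[0,0,0],-0.5],[[206,-350,0],[0,0,0],-0.5]]'
python3 -c "
from h import *
print(arm.read_state()['joints'])"
```

```text
clock: 1.43
position: [436.2, 125.2, 341.3]
ee_rot: [0.526, -0.473, 0.473, -0.526]
contact_force: [1.2, 0.5, 0.4]
gripper_width: 21.6
clock: 2.43
position: [642.7, -225.3, 338.2]
ee_rot: [0.526, -0.475, 0.473, -0.524]
contact_force: [-0.5, -0.1, -0.6]
gripper_width: 21.4
[-1.00406964e-01  4.44525267e-01  3.62112913e-01 -1.56504640e-04
 -1.49239905e+00  1.77364741e+00]
```

```bash
python3 -m creep '[[[0,0,-40],[0,0,0],-0.5],[[0,0,-80],[0,0,0],-0.5],[[0,0,-120],[0,0,0],-0.5],[[0,0,-160],[0,0,0],-0.5],[[0,0,-200],[0,0,0],-0.5],[[0,0,-225],[0,0,0],-0.5],[[0,0,-235],[0,0,0],-0.5],[[0,0,-235],[0,0,0],-0.5]]'
python3 -m creep '[[[0,0,-3],[0,0,0],-0.5],[[0,0,-6],[0,0,0],-0.5],[[0,0,-6],[0,0,0],-0.5]]'
```

```text
clock: 3.1
position: [640.1, -221.6, 103.4]
ee_rot: [0.527, -0.474, 0.471, -0.525]
contact_force: [0.0, 1.2, 0.1]
gripper_width: 21.3
clock: 3.35
position: [643.0, -222.5, 102.2]
ee_rot: [-0.525, 0.472, -0.474, 0.527]
contact_force: [0.6, -0.5, 0.1]
gripper_width: 21.8
```

```bash
python3 -m creep '[[[0,0,-3],[0,0,0],-0.5],[[0,0,-3],[0,0,0],-0.5]]'
python3 -m creep '[[[0,0,-2],[0,0,0],-0.5],[[0,0,-2],[0,0,0],-0.5]]'
python3 -m creep '[[[0,0,-2],[0,0,0],-0.5],[[0,0,-2],[0,0,0],-0.5]]'
```

```text
clock: 3.52
position: [642.3, -222.6, 98.1]
ee_rot: [-0.525, 0.472, -0.473, 0.526]
contact_force: [-0.1, -0.5, 0.1]
gripper_width: 21.4
clock: 3.68
position: [641.9, -222.6, 95.3]
ee_rot: [-0.526, 0.473, -0.473, 0.526]
contact_force: [-0.3, 0.8, 0.2]
gripper_width: 21.1
clock: 3.85
position: [642.2, -222.7, 93.3]
ee_rot: [-0.526, 0.473, -0.473, 0.526]
contact_force: [0.6, -0.1, 0.0]
gripper_width: 21.6
```

```bash
python3 -m creep '[[[0,0,-1],[0,0,0],-0.5],[[0,0,-1],[0,0,0],-0.5]]'
python3 -m creep '[[[0,0,-1],[0,0,0],-0.5],[[0,0,-1],[0,0,0],-0.5]]'
python3 -m creep '[[[0,0,-1],[0,0,0],-0.5],[[0,0,-1],[0,0,0],-0.5]]'
```

```text
clock: 4.02
position: [642.3, -222.7, 93.2]
ee_rot: [-0.526, 0.472, -0.473, 0.526]
contact_force: [-1.6, 0.6, 4.1]
gripper_width: 20.7
clock: 4.18
position: [642.5, -222.9, 93.2]
ee_rot: [-0.526, 0.472, -0.473, 0.526]
contact_force: [-1.9, 0.9, 6.9]
gripper_width: 21.2
clock: 4.35
position: [642.8, -223.0, 93.2]
ee_rot: [-0.526, 0.471, -0.474, 0.526]
contact_force: [-3.4, 0.2, 10.3]
gripper_width: 20.9
```

```bash
python3 -m creep '[[[-6,0,0],[0,0,0],-0.5],[[-14,0,0],[0,0,0],-0.5],[[-22,0,0],[0,0,0],-0.5],[[-30,0,0],[0,0,0],-0.5],[[-38,0,0],[0,0,0],-0.5],[[-46,0,0],[0,0,0],-0.5],[[-54,0,0],[0,0,0],-0.5],[[-62,0,0],[0,0,0],-0.5],[[-70,0,0],[0,0,0],-0.5],[[-76,0,0],[0,0,0],-0.5],[[-80,0,0],[0,0,0],-0.5]]'
python3 -c "
from h import *
shot('scene','s1');shot('top','t1')"
```

```text
clock: 5.27
position: [565.0, -223.3, 93.2]
ee_rot: [-0.525, 0.47, -0.475, 0.528]
contact_force: [3.5, 0.2, 7.0]
gripper_width: 21.3
```

View pics/s1.png

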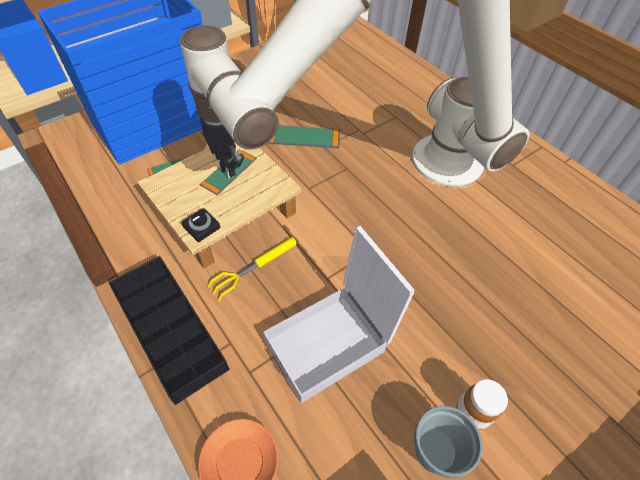

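View pics/t1.png

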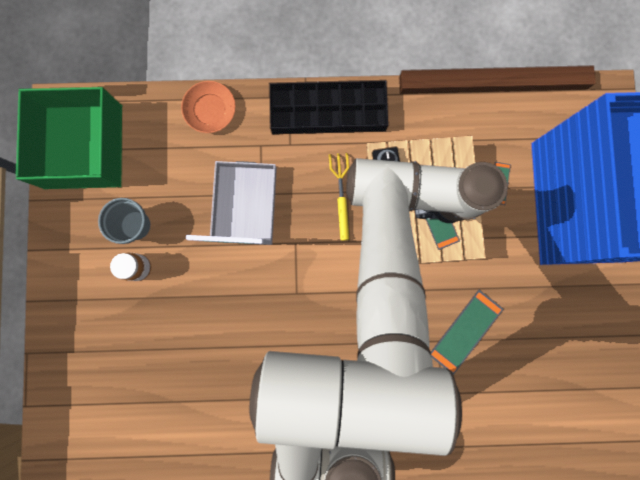

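In the scene view the plate has moved with the tips towards the front edge (now around (228,172)). In the top view its front end shows at about (443,243), turned a little more. I'll measure the turn.

```bash
cat > fe.py <<'E'
from h import *
import sys
def run(tag,z=93):
    im=np.load(tag+'.npz')['im']; hsv=cv2.cvtColor(im,cv2.COLOR_RGB2HSV)
    o=cv2.inRange(hsv,(3,170,120),(17,255,255)); x0,x1,y0,y1=map(int,sys.argv[2:6]); m=np.zeros_like(o); m[y0:y1,x0:x1]=o[y0:y1,x0:x1]
    c=max(cv2.findContours(m,cv2.RETR_EXTERNAL,cv2.CHAIN_APPROX_NONE)[0],key=cv2.contourArea)
    P=np.array([px2w(sys.argv[6],*p[0],z)[:2] for p in c],np.float32); r=cv2.minAreaRect(P); print(r,cv2.boxPoints(r).round(0).tolist())
run(sys.argv[1])
E
python3 fe.py t1 415 475 220 262 top; python3 fe.py s1 235 275 145 170 scene;python3 fe.py s1 195 230 175 195 scene
```

```text
((496.17413330078125, -249.78656005859375), (8.328827857971191, 46.44352722167969), 19.30387306213379) [[485.0, -229.0], [500.0, -273.0], [508.0, -270.0], [492.0, -226.0]]
((496.1887512207031, -254.82879638671875), (8.559720993041992, 49.41902542114258), 20.463424682617188) [[484.0, -233.0], [501.0, -279.0], [509.0, -276.0], [492.0, -230.0]]
((621.1491088867188, -210.08685302734375), (8.962291717529297, 49.00619888305664), 19.485321044921875) [[609.0, -188.0], [625.0, -235.0], [634.0, -232.0], [617.0, -185.0]]
```

```bash
python3 -m creep '[[[0,0,-1],[0,0,-0.04],-0.5],[[0,0,-1],[0,0,-0.08],-0.5],[[0,0,-1],[0,0,-0.12],-0.5],[[0,0,-1],[0,0,-0.16],-0.5],[[0,0,-1],[0,0,-0.2],-0.5],[[0,0,-1],[0,0,-0.24],-0.5],[[0,0,-1],[0,0,-0.28],-0.5],[[0,0,-1],[0,0,-0.3],-0.5],[[0,0,-1],[0,0,-0.3],-0.5]]'
python3 -c "
from h import *
shot('scene','s2');print(arm.read_state()['wrist_torque'])"
python3 fe.py s2 235 275 140 175 scene;python3 fe.py s2 185 230 170 200 scene
```

```text
clock: 6.12
position: [565.0, -223.7, 93.2]
ee_rot: [0.448, -0.543, 0.548, -0.451]
contact_force: [-0.2, -0.5, 12.5]
gripper_width: 21.1
[-0.00192329  0.23609118 -0.03991275]
((495.8138732910156, -253.84603881835938), (8.544403076171875, 47.31539535522461), 20.46355438232422) [[484.0, -233.0], [500.0, -278.0], [508.0, -275.0], [492.0, -230.0]]
((620.4716186523438, -210.180419921875), (8.934659957885742, 48.732364654541016), 19.47330665588379) [[608.0, -189.0], [624.0, -235.0], [633.0, -232.0], [617.0, -186.0]]
```

```bash
python3 -m creep '[[[0,0,8],[0,0,0],-0.5],[[0,0,16],[0,0,0.1],-0.8],[[-20,-15,16],[0,0,0.2],-1],[[-35,-27,16],[0,0,0.3],-1],[[-35,-27,16],[0,0,0.3],-1],[[-35,-27,16],[0,0,0.3],-1],[[-35,-27,8],[0,0,0.3],-1],[[-35,-27,6],[0,0,0.3],-1],[[-35,-27,6],[0,0,0.3],-1]]'
python3 -m creep '[[[0,0,-1],[0,0,0],-1],[[0,0,-2],[0,0,0],-1],[[0,0,-2],[0,0,0],-1]]'
```

```text
clock: 6.92
position: [526.8, -249.0, 93.9]
ee_rot: [0.526, -0.473, 0.472, -0.525]
contact_force: [-0.3, 0.2, 0.8]
gripper_width: -0.4
clock: 7.17
position: [527.4, -249.4, 93.3]
ee_rot: [-0.526, 0.473, -0.473, 0.526]
contact_force: [-0.1, 0.5, -0.1]
gripper_width: -0.1
```

```bash
python3 -m creep '[[[0,0,-1],[0,0,0],-1],[[0,0,-2],[0,0,0],-1],[[0,0,-2],[0,0,0],-1]]'
python3 -m creep '[[[0,0,-1],[0,0,0],-1],[[0,0,-1],[0,0,0],-1]]'
```

```text
clock: 7.42
position: [527.7, -249.8, 93.1]
ee_rot: [-0.526, 0.472, -0.473, 0.526]
contact_force: [-1.8, 1.3, 7.4]
gripper_width: -0.0
clock: 7.58
position: [527.9, -250.0, 93.1]
ee_rot: [-0.526, 0.471, -0.473, 0.526]
contact_force: [-2.1, 1.5, 12.5]
gripper_width: 0.3
```

```bash
python3 -m creep '[[[-4,0,0],[0,0,0],-1],[[-9,0,0],[0,0,0],-1],[[-14,0,0],[0,0,0],-1],[[-19,0,0],[0,0,0],-1],[[-24,0,0],[0,0,0],-1],[[-28,0,0],[0,0,0],-1],[[-30,0,0],[0,0,0],-1],[[-30,0,0],[0,0,0],-1]]'
python3 -c "
from h import *
shot('scene','s3')"
python3 fe.py s3 235 290 130 175 scene;python3 fe.py s3 185 240 165 200 scene
```

```text
clock: 8.25
position: [499.9, -250.4, 93.1]
ee_rot: [-0.525, 0.47, -0.475, 0.527]
contact_force: [1.1, 1.3, 8.3]
gripper_width: -0.3
((402.5002136230469, -277.6855773925781), (43.9453239440918, 12.020837783813477), 49.53794860839844) [[384.0, -291.0], [393.0, -298.0], [421.0, -265.0], [412.0, -257.0]]
((596.5841674804688, -218.499267578125), (8.489380836486816, 49.88743209838867), 15.142356872558594) [[586.0, -196.0], [599.0, -244.0], [607.0, -241.0], [594.0, -193.0]]
```

```bash
python3 -m creep '[[[-4,0,0],[0,0,0],-1],[[-9,0,0],[0,0,0],-1],[[-14,0,0],[0,0,0],-1],[[-19,0,0],[0,0,0],-1],[[-24,0,0],[0,0,0],-1],[[-28,0,0],[0,0,0],-1],[[-30,0,0],[0,0,0],-1],[[-30,0,0],[0,0,0],-1]]'
python3 -c "
from h import *
shot('scene','s4')"
python3 fe.py s4 185 250 160 200 scene; python3 fe.py s4 235 266 130 175 scene
```

```text
clock: 8.97
position: [470.1, -250.5, 93.1]
ee_rot: [-0.525, 0.47, -0.475, 0.527]
contact_force: [0.8, 0.3, 8.4]
gripper_width: -0.3
((570.030517578125, -225.98838806152344), (8.92330551147461, 48.69537353515625), 11.399646759033203) [[561.0, -203.0], [570.0, -251.0], [579.0, -249.0], [570.0, -201.0]]
((441.5350646972656, -258.6025390625), (8.761812210083008, 20.995912551879883), 12.088571548461914) [[435.0, -249.0], [439.0, -270.0], [448.0, -268.0], [444.0, -247.0]]
```

View pics/s4.png

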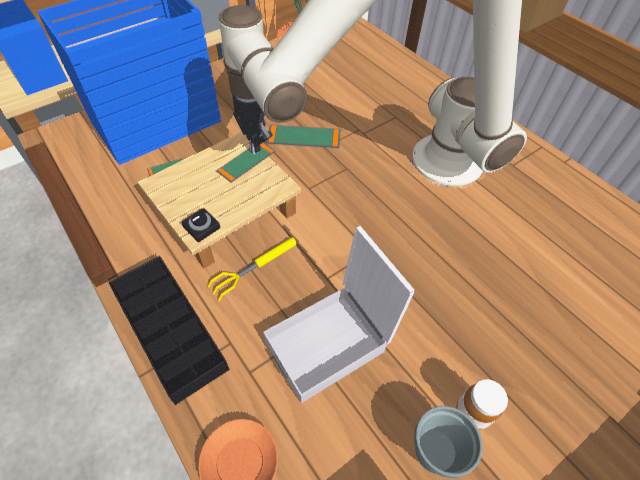

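```bash
python3 -m creep '[[[0,0,8],[0,0,0],-1],[[0,0,16],[0,0,0],-1],[[25,2,16],[0,0,0],-1],[[42,4,16],[0,0,0],-1],[[42,4,16],[0,0,0],-1],[[42,4,8],[0,0,0],-1],[[42,4,4],[0,0,0],-1],[[42,4,3],[0,0,0],-1],[[42,4,3],[0,0,0],-1]]'
python3 -m creep '[[[0,0,-1],[0,0,0],-1],[[0,0,-2],[0,0,0],-1],[[0,0,-2],[0,0,0],-1]]'
```

```text
clock: 9.77
position: [507.9, -245.6, 93.1]
ee_rot: [0.526, -0.473, 0.472, -0.526]
contact_force: [-0.2, 0.7, 2.8]
gripper_width: -0.2
clock: 10.02
position: [508.5, -246.0, 93.1]
ee_rot: [0.526, -0.472, 0.473, -0.526]
contact_force: [-2.8, 2.2, 11.0]
gripper_width: -0.2
```

```bash
python3 -m creep '[[[-4,0,0],[0,0,0],-1],[[-9,0,0],[0,0,0],-1],[[-14,0,0],[0,0,0],-1],[[-19,0,0],[0,0,0],-1],[[-24,0,0],[0,0,0],-1],[[-29,0,0],[0,0,0],-1],[[-34,0,0],[0,0,0],-1],[[-39,0,0],[0,0,0],-1],[[-43,0,0],[0,0,0],-1],[[-43,0,0],[0,0,0],-1]]'
python3 -c "
from h import *
shot('scene','s5')"
python3 fe.py s5 185 259 150 200 scene
```

```text
clock: 10.85
position: [467.0, -246.4, 93.1]
ee_rot: [-0.525, 0.471, -0.474, 0.527]
contact_force: [0.5, 0.5, 7.6]
gripper_width: 0.1
((531.3016967773438, -231.1300506591797), (9.193662643432617, 49.30302810668945), 6.577943801879883) [[524.0, -207.0], [530.0, -256.0], [539.0, -255.0], [533.0, -206.0]]
```

```bash
python3 -m creep '[[[0,0,15],[0,0,0],-1],[[0,0,40],[0,0,0],-1],[[0,0,70],[0,0,0],0],[[-30,2,70],[0,0,0],1],[[-47,2,70],[0,0,0.01],1],[[-47,2,70],[0,0,0.01],1],[[-47,2,70],[0,0,0.01],1]]'
python3 -c "
from h import *
shot('scene','s6');shot('top','t6'); print(arm.read_state()['joints'])
im=np.load('s6.npz')['im'][100:250,130:330,::-1]; cv2.imwrite('pics/s6c.png',cv2.resize(im,(800,600)))
im=np.load('t6.npz')['im'][120:300,340:540,::-1]; cv2.imwrite('pics/t6c.png',cv2.resize(im,(660,600)))"
python3 fe.py s6 185 259 150 200 scene;python3 fe.py t6 405 470 170 240 top
```

```text
clock: 11.48
position: [417.6, -243.6, 161.1]
ee_rot: [0.528, -0.471, 0.47, -0.528]
contact_force: [-0.0, 0.1, 0.3]
gripper_width: 60.7
[-1.90765128e-01  2.15354140e-01 -4.29947796e-01  1.73766772e-04
 -9.25602225e-01  1.87747238e+00]
((531.3016967773438, -231.1300506591797), (9.193662643432617, 49.30302810668945), 6.577943801879883) [[524.0, -207.0], [530.0, -256.0], [539.0, -255.0], [533.0, -206.0]]
((531.5574340820312, -228.08993530273438), (8.127365112304688, 46.12558364868164), 6.55193567276001) [[525.0, -206.0], [530.0, -251.0], [538.0, -251.0], [533.0, -205.0]]
```

View pics/s6c.png

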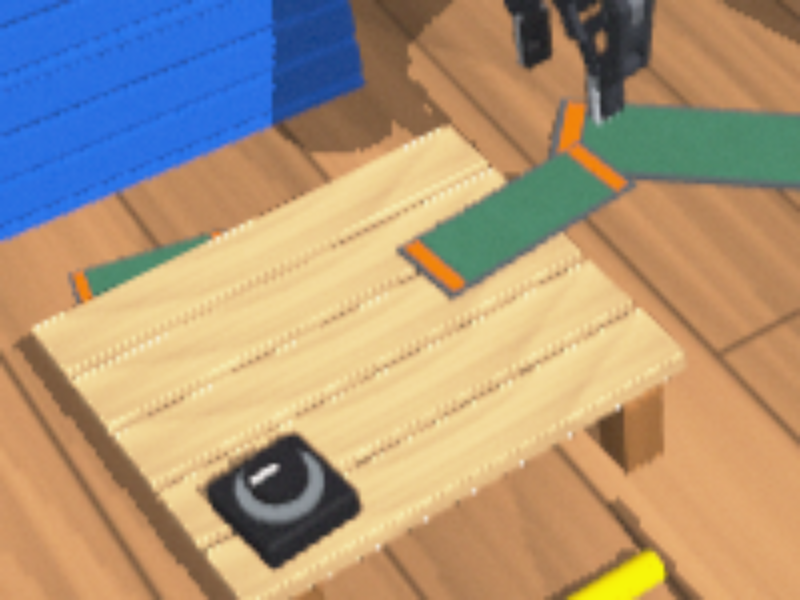

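View pics/t6c.png

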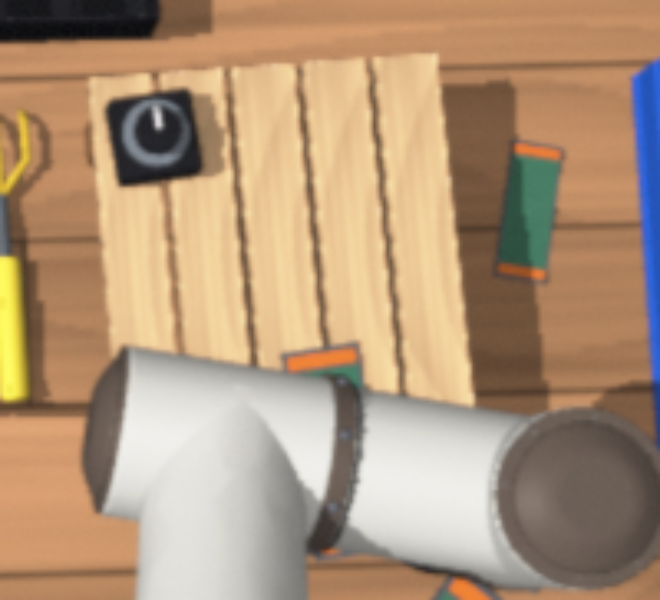

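```bash
python3 -m creep '[[[0,1,-25],[0,0,0],1],[[0,1,-45],[0,0,0],1],[[0,1,-60],[0,0,0],1],[[0,1,-70],[0,0,0],1],[[0,1,-76],[0,0,0],1],[[0,1,-78],[0,0,0],1],[[0,1,-78],[0,0,0],1]]'
python3 -c "
from h import *
shot('scene','s7');
im=np.load('s7.npz')['im'][90:240,150:350,::-1]; cv2.imwrite('pics/s7c.png',cv2.resize(im,(800,600)))"
```

```text
clock: 12.17
position: [419.3, -242.6, 82.8]
ee_rot: [0.528, -0.47, 0.47, -0.528]
contact_force: [0.5, -0.3, 0.6]
gripper_width: 85.6
```

View pics/s7c.png

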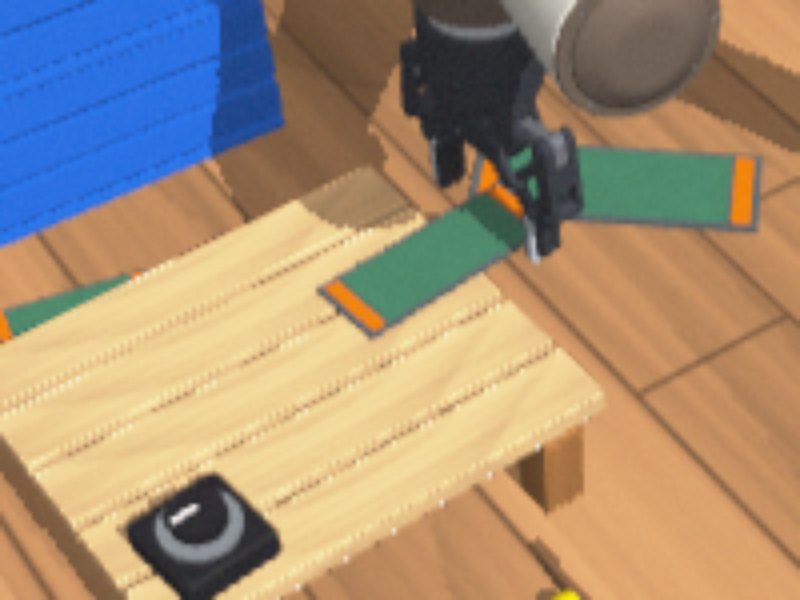

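```bash
python3 -m creep '[[[0,0,-2],[0,0,0],1],[[0,0,-4],[0,0,0],1],[[0,0,-4],[0,0,0],0.3],[[0,0,-4],[0,0,0],-0.2],[[0,0,-4],[0,0,0],-1],[[0,0,-4],[0,0,0],-1],[[0,0,-4],[0,0,0],-1],[[0,0,-4],[0,0,0],-1],[[0,0,-4],[0,0,0],-1]]'
python3 -m creep '[[[0,0,0],[0,0,0],-1],[[0,0,3],[0,0,0],-1],[[0,0,8],[0,0,0],-1],[[0,0,12],[0,0,0],-1],[[0,0,12],[0,0,0],-1]]'
python3 -c "
from h import *
shot('scene','s8');
im=np.load('s8.npz')['im'][90:240,150:350,::-1]; cv2.imwrite('pics/s8c.png',cv2.resize(im,(800,600)))"
```

```text
clock: 12.97
position: [419.2, -242.7, 79.6]
ee_rot: [-0.528, 0.47, -0.47, 0.528]
contact_force: [-1.9, 0.7, 2.3]
gripper_width: 53.7
clock: 13.38
position: [419.5, -242.7, 92.0]
ee_rot: [-0.528, 0.47, -0.471, 0.528]
contact_force: [-0.0, -0.3, -1.0]
gripper_width: 53.3
```

View pics/s8c.png

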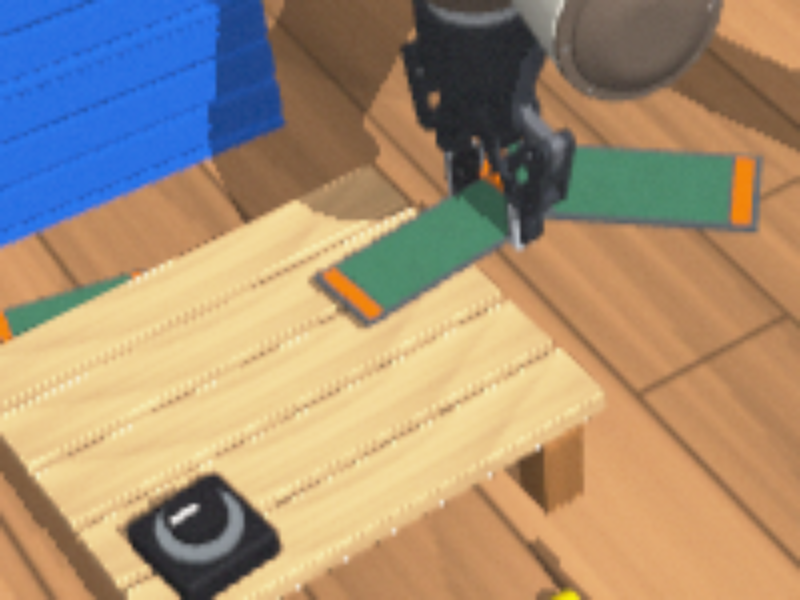

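The plate is held and lifting; in the crop its rear stripe has moved up and left, at about (350,293). I'll lift more and check that it is level using depth.

```bash
python3 -m creep '[[[0,0,15],[0,0,0],-1],[[0,0,35],[0,0,0],-1],[[0,0,60],[0,0,0],-1],[[0,0,80],[0,0,0],-1],[[0,0,80],[0,0,0],-1]]'
cat > lev.py <<'E'
from h import *
import sys
tag=sys.argv[1]; n=sys.argv[2]; zmin,zmax=float(sys.argv[3]),float(sys.argv[4])
shot(n,tag); d=np.load(tag+'.npz'); im=d['im'];D=d['d']; hsv=cv2.cvtColor(im,cv2.COLOR_RGB2HSV)
K,E=cam(n); vv,uu=np.mgrid[0:480,0:640]
W=(np.stack([(uu-K[0,2])/K[0,0]*D,(vv-K[1,2])/K[1,1]*D,D],-1)-E[:3,3])@E[:3,:3]
g=cv2.inRange(hsv,(60,60,30),(90,255,200))>0
o=cv2.inRange(hsv,(3,170,100),(17,255,255))>0
box=(W[...,2]>zmin)&(W[...,2]<zmax)&(W[...,0]>350)&(W[...,0]<800)&(W[...,1]>-400)&(W[...,1]<400)&(D>0)
for nm,m in (('g',g),('o',o)):
    m=m&box
    l=cv2.connectedComponentsWithStats(m.astype(np.uint8))
    for i in range(1,l[0]):
        if l[2][i,4]>15:
            P=W[l[1]==i]; print(nm,l[2][i],P.mean(0).round(1),cv2.minAreaRect(P[:,:2].astype(np.float32)))
            if nm=='g' and len(P)>80:
                A=np.c_[P[:,:2]-P[:,:2].mean(0),np.ones(len(P))]; print(' slope dz/dx,dz/dy,z',np.linalg.lstsq(A,P[:,2],rcond=None)[0].round(3))
E
python3 lev.py s9 scene 100 260
```

```text
clock: 13.85
position: [421.5, -243.5, 175.4]
ee_rot: [-0.527, 0.467, -0.473, 0.53]
contact_force: [1.1, -0.1, -1.1]
gripper_width: 53.9
g [229 109  45  32 673] [ 473.  -238.2  190. ] ((469.2512512207031, -238.02162170410156), (118.562255859375, 54.04814147949219), 8.825087547302246)
 slope dz/dx,dz/dy,z [2.00000e-03 5.00000e-03 1.90014e+02]
o [225 131  15  12  59] [ 534.6 -230.   190.3] ((533.7597045898438, -230.04579162597656), (11.28878116607666, 51.57563018798828), 4.71942138671875)
```

View pics/crop0.png

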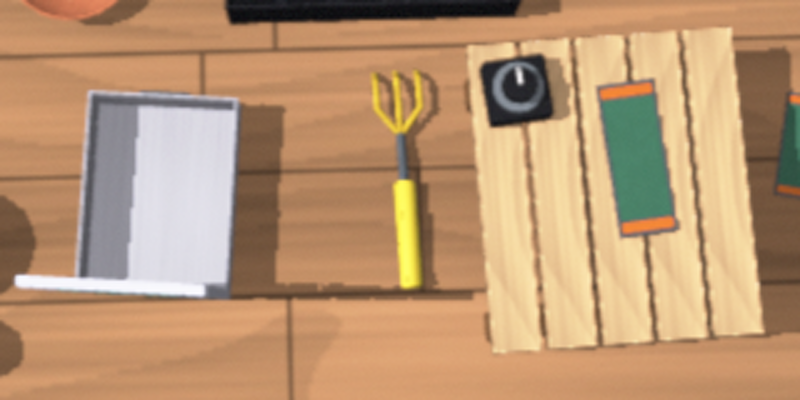

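Run:
```python
from h import *
for p in [(217,161.5),(275.5,163.5),(271.5,240),(186.5,237)]: print(p,px2w('top',*p,45).round(1),px2w('top',*p,246).round(1))
W=np.load('W.npy')
# floor of tin & rim using height
k=np.zeros(W.shape[:2],bool); k[155:245,205:280]=1
rim=k&(W[...,2]>36)&(W[...,2]<52)&(W[...,0]>535); P=W[rim]; r=cv2.minAreaRect(P[:,:2].astype(np.float32)); print(r,cv2.boxPoints(r).round(0).tolist())
im=np.load('s9.npz')['im'][210:420,240:440,::-1]; cv2.imwrite('pics/tinc.png',cv2.resize(im,(570,600)))
```

```text
(217, 161.5) [718.6 305.   45. ] [665.8 264.4 246. ]
(275.5, 163.5) [709.5 158.5  45. ] [658.3 142.2 246. ]
(271.5, 240) [516.9 172.1  45. ] [497.7 153.6 246. ]
(186.5, 237) [530.2 381.9  45. ] [508.8 328.5 246. ]
((625.4007568359375, 243.91641235351562), (151.64459228515625, 190.00933837890625), 85.80642700195312) [[525.0, 175.0], [715.0, 161.0], [726.0, 313.0], [536.0, 326.0]]
```

View pics/tinc.png

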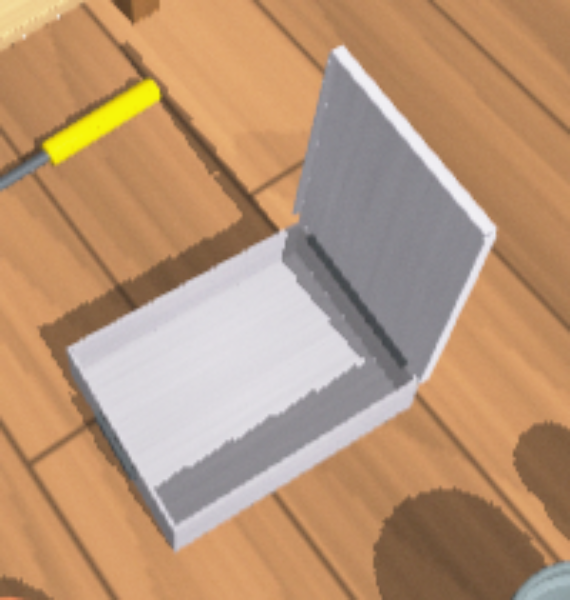

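```bash
python3 - <<'E'
from h import *
for p in [(264,332),(300.5,395.5),(341,291.5),(387,345)]: print(p,px2w('scene',*p,45).round(1))
for p in [(358.5,229),(412,291.5)]: print(p,px2w('scene',*p,246).round(1))
E
python3 -m creep '[[[0,0,30],[0,0,0],-1],[[0,0,65],[0,0,-0.1],-1],[[0,0,100],[0,0,-0.2],-1],[[0,0,135],[0,0,-0.3],-1],[[10,20,140],[0,0,-0.42],-1],[[25,40,140],[0,0,-0.54],-1],[[40,60,140],[0,0,-0.66],-1],[[55,80,140],[0,0,-0.78],-1],[[70,100,140],[0,0,-0.9],-1],[[85,120,140],[0,0,-1.0],-1],[[100,140,140],[0,0,-1.0],-1],[[100,140,140],[0,0,-1.0],-1]]'
python3 -c "
from h import *
shot('scene','s10');print(arm.read_state()['joints'])"
```

```text
(264, 332) [708.  159.7  45. ]
(300.5, 395.5) [720.9 306.4  45. ]
(341, 291.5) [523.9 177.   45. ]
(387, 345) [524.2 325.9  45. ]
(358.5, 229) [498.4 175.6 246. ]
(412, 291.5) [508.6 326.4 246. ]
clock: 14.9
position: [520.6, -99.7, 308.6]
ee_rot: [-0.24, 0.666, -0.665, 0.238]
contact_force: [0.2, -0.2, -0.7]
gripper_width: 53.4
[ 1.14270611e-01  1.75494532e-01 -8.88402613e-02 -1.07617551e-03
 -1.31059301e+00  5.75579052e-01]
```

View pics/s10.png

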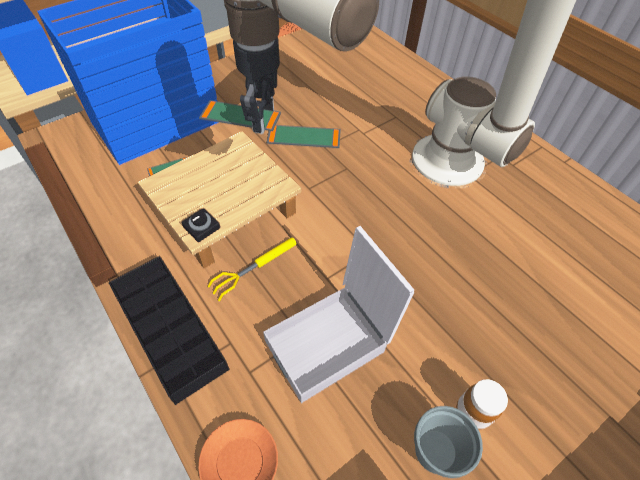

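```bash
python3 -m creep '[[[8,16,0],[0,0,-0.12],-1],[[16,32,0],[0,0,-0.24],-1],[[24,48,0],[0,0,-0.36],-1],[[32,64,0],[0,0,-0.48],-1],[[40,80,0],[0,0,-0.6],-1],[[48,100,0],[0,0,-0.72],-1],[[56,120,0],[0,0,-0.84],-1],[[64,140,0],[0,0,-0.96],-1],[[72,160,0],[0,0,-1.08],-1],[[80,180,0],[0,0,-1.17],-1],[[85,190,0],[0,0,-1.17],-1]]'
python3 -m creep '[[[8,16,0],[0,0,-0.12],-1],[[16,32,0],[0,0,-0.24],-1],[[24,48,0],[0,0,-0.36],-1],[[32,64,0],[0,0,-0.48],-1],[[40,80,0],[0,0,-0.6],-1],[[48,100,0],[0,0,-0.72],-1],[[56,120,0],[0,0,-0.84],-1],[[59,140,0],[0,0,-0.96],-1],[[59,147,0],[0,0,-1.08],-1],[[59,147,0],[0,0,-1.16],-1],[[59,147,0],[0,0,-1.16],-1],[[59,147,0],[0,0,-1.16],-1]]'
python3 lev.py s11 scene 280 400;python3 -c "
from h import *
print(arm.read_state()['joints'])"
```

```text
clock: 15.87
position: [604.0, 88.5, 309.6]
ee_rot: [-0.169, -0.686, 0.687, 0.17]
contact_force: [1.3, -0.1, -1.3]
gripper_width: 53.0
clock: 16.87
position: [662.9, 233.6, 310.4]
ee_rot: [-0.517, -0.482, 0.483, 0.517]
contact_force: [0.4, -0.6, -1.4]
gripper_width: 53.3
g [ 323  233   47   39 1057] [587.3 238.3 323.7] ((589.3717651367188, 237.51278686523438), (50.59891128540039, 66.59700012207031), 85.47952270507812)
 slope dz/dx,dz/dy,z [ 1.10000e-02 -2.00000e-03  3.23726e+02]
g [288 261  18  29 204] [668.3 228.2 324.6] ((669.3177490234375, 233.02256774902344), (52.65594482421875, 14.332453727722168), 79.1823959350586)
 slope dz/dx,dz/dy,z [4.00000e-02 1.40000e-02 3.24579e+02]
g [310 269   7   7  23] [655.1 248.8 341.1] ((658.7967529296875, 252.79957580566406), (41.569210052490234, 6.777318477630615), 47.404449462890625)
o [354 230  22  24 163] [549.8 240.8 323.3] ((549.7730102539062, 240.1877899169922), (49.753875732421875, 10.271042823791504), 86.60148620605469)
o [281 266  22  28 199] [681.5 232.  324.5] ((681.3607788085938, 231.88815307617188), (49.47356033325195, 10.037544250488281), 86.13040924072266)
[ 5.67979129e-01  4.90400737e-01  3.70448004e-01  3.26687445e-08
 -1.45196568e+00 -2.20847570e+00]
```

View pics/s11.png

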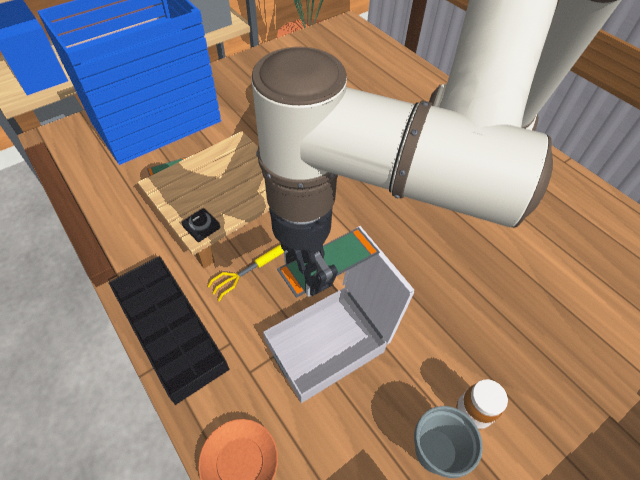

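Run:
```python
from h import *
D=np.load('s11.npz')['d']
for p in [(300,75),(300,130),(345,150),(400,150),(450,165),(500,190),(535,180),(480,140),(500,80),(525,60),(540,110),(580,30)]: print(p,dw('scene',*p,D[p[1],p[0]]).round(0))
```

```text
(300, 75) [673. 249. 671.]
(300, 130) [686. 267. 632.]
(345, 150) [664. 303. 623.]
(400, 150) [635. 339. 636.]
(450, 165) [612. 375. 634.]
(500, 190) [593. 414. 627.]
(535, 180) [574. 428. 638.]
(480, 140) [585. 377. 648.]
(500, 80) [518. 338. 655.]
(525, 60) [473. 330. 654.]
(540, 110) [-1010.  -235.  -437.]
(580, 30) [138. 228. 529.]
```

```bash
cat > kin.py <<'E'
import numpy as np
from scipy.optimize import fsolve
q=np.array([[.3855,.0067],[.4445,.3621],[.21535,-.42995],[.4904,.37045],[.1755,-.0888]])
rho=np.array([604.3,662,456.4,684.6,np.sqrt(520.6**2+99.7**2-159.5**2)]); z=np.array([230.3,338.2,161,310.4,308.6])
A=[];b=[]
for (a,c),r,h in zip(q,rho,z):
    A+=[[1,0,np.sin(a),np.cos(c-a)],[0,1,np.cos(a),np.sin(c-a)]];b+=[r,h]
s,res,_,_=np.linalg.lstsq(np.array(A),np.array(b),rcond=None)
if __name__=='__main__': print('c0,h,L1,L2',s.round(1),(np.array(A)@s-b).round(1))
def ik(r,h): return fsolve(lambda x:[s[0]+s[2]*np.sin(x[0])+s[3]*np.cos(x[1]-x[0])-r,s[1]+s[2]*np.cos(x[0])+s[3]*np.sin(x[1]-x[0])-h],[.5,.2])
E
python3 - <<'E'
from kin import *
for x,y in [(664,238),(680,238)]:
  r=np.hypot(x,y); p=np.sqrt(r*r-159.5**2); j1=np.arctan2(y,x)+np.arcsin(159.5/r)
  for h in (310,150,60,20,5):
    a,c=ik(p,h); print(x,h,'j',round(j1,3),a.round(3),c.round(3),'forearm pitch',np.degrees(c-a).round(1),'rho',p.round())
  for cx,cy in [(508.6,326.4),(505,270),(498,176)]:
    print('lid pt along',(cx*np.cos(j1)+cy*np.sin(j1)).round(),'perp',(-cx*np.sin(j1)+cy*np.cos(j1)).round())
E
python3 kin.py
```

```text
664 310 j 0.572 0.496 0.378 forearm pitch -6.8 rho 687.0
664 150 j 0.572 0.578 0.123 forearm pitch -26.1 rho 687.0
664 60 j 0.572 0.661 0.031 forearm pitch -36.1 rho 687.0
664 20 j 0.572 0.705 0.001 forearm pitch -40.3 rho 687.0
664 5 j 0.572 0.722 -0.008 forearm pitch -41.9 rho 687.0
lid pt along 604.0 perp -1.0
lid pt along 571.0 perp -46.0
lid pt along 514.0 perp -122.0
680 310 j 0.56 0.525 0.427 forearm pitch -5.6 rho 703.0
680 150 j 0.56 0.603 0.168 forearm pitch -24.9 rho 703.0
680 60 j 0.56 0.683 0.076 forearm pitch -34.8 rho 703.0
680 20 j 0.56 0.726 0.046 forearm pitch -38.9 rho 703.0
680 5 j 0.56 0.743 0.037 forearm pitch -40.5 rho 703.0
lid pt along 604.0 perp 6.0
lid pt along 571.0 perp -39.0
lid pt along 515.0 perp -115.0
c0,h,L1,L2 [  -1.  -137.7  565.5  422. ] [-0.6 -0.1  0.7 -0.1  0.6 -0.1 -0.3  0.2 -0.4  0.2]
```

```bash
python3 -m creep '[[[3,4,-30],[0,0,0],-1],[[3,4,-65],[0,0,0],-1],[[3,4,-100],[0,0,0],-1],[[3,4,-135],[0,0,0],-1],[[3,4,-170],[0,0,0],-1],[[3,4,-200],[0,0,0],-1],[[3,4,-225],[0,0,0],-1],[[3,4,-240],[0,0,0],-1],[[3,4,-240],[0,0,0],-1]]'
python3 lev.py s12 scene 55 120
```

```text
clock: 17.67
position: [663.4, 236.2, 66.3]
ee_rot: [-0.517, -0.479, 0.485, 0.519]
contact_force: [-1.2, -1.0, -1.5]
gripper_width: 52.9
g [319 306  38  38 789] [592.1 243.   80.1] ((596.4279174804688, 239.4557342529297), (50.92506408691406, 78.62333679199219), 85.28312683105469)
 slope dz/dx,dz/dy,z [1.0000e-02 1.0000e-03 8.0147e+01]
g [293 333  13  22  79] [671.4 231.4  80.2] ((670.8916625976562, 234.0652313232422), (47.11674499511719, 8.146306037902832), 84.32891082763672)
o [346 308  15  16  82] [551.2 249.   80.2] ((550.5205078125, 247.33114624023438), (39.92837905883789, 11.15517520904541), 88.37554931640625)
o [287 335  17  24 128] [682.1 234.6  80.3] ((681.80615234375, 233.8448486328125), (49.974971771240234, 10.26703929901123), 85.6660385131836)
```

View pics/s12.png

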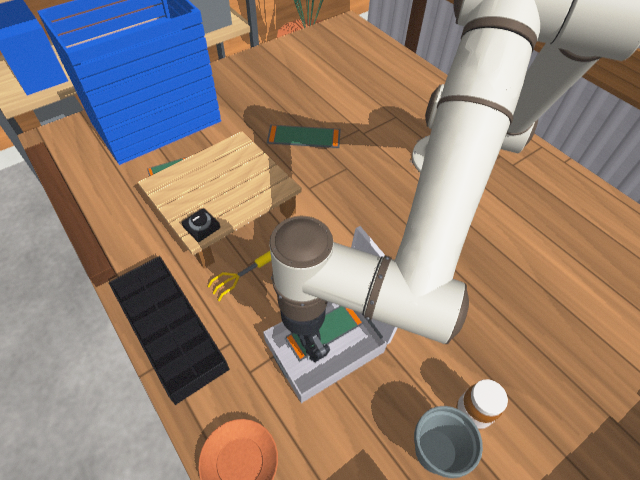

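```bash
python3 -m creep '[[[0,0,-20],[0,0,0],-1],[[0,0,-38],[0,0,0],-1],[[0,0,-48],[0,0,0],-1],[[0,0,-54],[0,0,0],-1],[[0,0,-54],[0,0,0],-1]]'
python3 -m creep '[[[0,0,-2],[0,0,0],-1],[[0,0,-4],[0,0,0],-1],[[0,0,-4],[0,0,0],-1]]'
```

```text
clock: 18.13
position: [666.0, 238.1, 17.1]
ee_rot: [-0.518, -0.481, 0.482, 0.518]
contact_force: [0.2, -0.1, -1.1]
gripper_width: 53.4
clock: 18.38
position: [666.5, 238.6, 14.1]
ee_rot: [0.518, 0.482, -0.481, -0.518]
contact_force: [-0.5, 0.1, -1.6]
gripper_width: 53.4
```

```bash
python3 -m creep '[[[0,0,-2],[0,0,0],-1],[[0,0,-2],[0,0,0],-1]]'
python3 -m creep '[[[0,0,-1],[0,0,0],-1],[[0,0,-1],[0,0,0],-1]]'
```

```text
clock: 18.55
position: [666.1, 238.5, 11.5]
ee_rot: [-0.518, -0.482, 0.482, 0.518]
contact_force: [-0.5, -0.1, -1.5]
gripper_width: 53.2
clock: 18.72
position: [666.0, 238.4, 10.2]
ee_rot: [-0.518, -0.482, 0.482, 0.518]
contact_force: [1.0, 0.4, -0.2]
gripper_width: 53.3
```

```bash
for i in 1 2; do python3 -m creep '[[[0,0,-2],[0,0,0],-1],[[0,0,-2],[0,0,0],-1]]'|grep -v rot; done;  python3 -m creep '[[[0,0,-1],[0,0,0],-1],[[0,0,-1],[0,0,0],-1]]'
```

```text
clock: 18.88
position: [665.8, 238.3, 7.9]
contact_force: [-0.0, 0.1, -2.1]
gripper_width: 53.5
clock: 19.05
position: [665.8, 238.3, 5.8]
contact_force: [-1.2, 0.5, -1.4]
gripper_width: 53.5
clock: 19.22
position: [665.9, 238.3, 5.0]
ee_rot: [-0.518, -0.481, 0.482, 0.518]
contact_force: [0.2, -0.6, -1.5]
gripper_width: 53.4
```

```bash
for i in 1 2 3; do python3 -m creep '[[[0,0,-1],[0,0,0],-1],[[0,0,-1],[0,0,0],-1]]'|grep -v rot; done
```

```text
clock: 19.38
position: [666.0, 238.3, 4.1]
contact_force: [0.3, -0.9, -0.8]
gripper_width: 53.4
clock: 19.55
position: [665.9, 238.4, 3.1]
contact_force: [-0.1, 0.7, -2.0]
gripper_width: 53.4
clock: 19.72
position: [665.9, 238.4, 2.1]
contact_force: [-0.7, -0.6, -2.1]
gripper_width: 53.3
```

```bash
for i in 1 2 3; do python3 -m creep '[[[0,0,-1],[0,0,0],-1],[[0,0,-1],[0,0,0],-1]]'|grep -v rot; done
```

```text
clock: 19.88
position: [665.9, 238.4, 1.1]
contact_force: [0.7, -0.1, -1.0]
gripper_width: 53.5
clock: 20.05
position: [665.9, 238.4, 0.1]
contact_force: [-0.5, 0.4, -0.8]
gripper_width: 53.3
clock: 20.22
position: [666.2, 238.4, -0.3]
contact_force: [-1.1, -0.4, 1.4]
gripper_width: 53.2
```

```bash
python3 -m creep '[[[0,0,0],[0,0,0],0.4],[[0,0,0],[0,0,0],0.5],[[0,0,0],[0,0,0],0.6],[[0,0,0],[0,0,0],0.6],[[0,0,0],[0,0,0],0.6]]'
python3 lev.py s13 scene -5 40
python3 -c "
import cv2
im=cv2.imread('pics/s13.png')[270:420,230:430]; cv2.imwrite('pics/s13c.png',cv2.resize(im,(800,600)))"
```

```text
clock: 20.63
position: [666.0, 238.4, -0.7]
ee_rot: [-0.518, -0.482, 0.482, 0.518]
contact_force: [-0.4, 0.4, 0.3]
gripper_width: 68.2
g [318 327  35  33 668] [595.4 246.2   7.5] ((598.7762451171875, 242.03004455566406), (51.3673095703125, 77.77804565429688), 85.68646240234375)
 slope dz/dx,dz/dy,z [1.000e-03 3.000e-03 7.482e+00]
g [293 350  15  21  89] [674.1 236.6   7.3] ((673.5956420898438, 237.0090789794922), (48.57859802246094, 8.836015701293945), 86.4793930053711)
 slope dz/dx,dz/dy,z [ 0.097 -0.011  7.263]
o [269 133   6   9  35] [ 360.  -356.8    6.8] ((359.2594299316406, -356.6949157714844), (32.636962890625, 13.758042335510254), 46.75156021118164)
o [348 332  10   9  44] [554.9 259.7   7.5] ((554.9121704101562, 258.3880615234375), (22.289928436279297, 10.474665641784668), 87.90765380859375)
o [288 351  16  23 116] [684.9 236.4   7.2] ((684.7486572265625, 235.8241729736328), (49.972373962402344, 9.687755584716797), 85.95048522949219)
```

View pics/s13c.png

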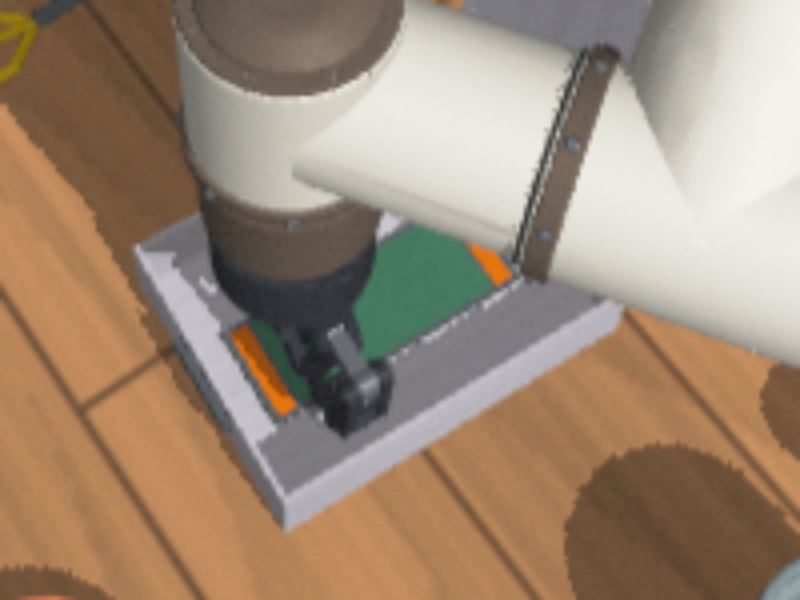

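```bash
python3 -m creep '[[[0,0,10],[0,0,0],0.6],[[0,0,30],[0,0,0],0.6],[[0,0,65],[0,0,0],0.6],[[0,0,105],[0,0,0],0.3],[[0,0,145],[0,0,0],0],[[0,0,185],[0,0,0],-0.5],[[0,0,225],[0,0,0],-1],[[0,0,265],[0,0,0],-1],[[0,0,305],[0,0,0],-1],[[0,0,335],[0,0,0],-1],[[0,0,335],[0,0,0],-1]]'
python3 -c "
from h import *
shot('scene','s14');shot('top','t14')"
```

```text
clock: 21.6
position: [668.1, 238.5, 345.0]
ee_rot: [0.52, 0.487, -0.476, -0.515]
contact_force: [-0.1, -0.2, 1.1]
gripper_width: 0.1
```

View pics/s14.png

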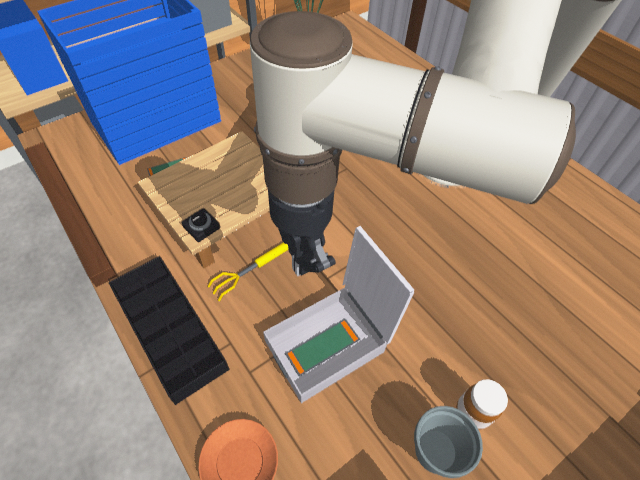

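The plate lies flat inside the tin at about (323,347), and the gripper is clear of it. Next I go over and behind the lid.

```bash
python3 -m creep '[[[-25,1,0],[0,0,0],-1],[[-60,2,0],[0,0,0],-1],[[-95,4,0],[0,0,0],-1],[[-130,5,0],[0,0,0],-1],[[-165,7,0],[0,0,0],-1],[[-200,8,0],[0,0,0],-1],[[-225,10,0],[0,0,0],-1],[[-236,10,0],[0,0,0],-1],[[-236,10,0],[0,0,0],-1]]'
python3 -m creep '[[[0,0,-30],[0,0,0],-1],[[0,0,-65],[0,0,0],-1],[[0,0,-100],[0,0,0],-1],[[0,0,-118],[0,0,0],-1],[[0,0,-118],[0,0,0],-1],[[15,0,-118],[0,0,0],-1],[[30,0,-118],[0,0,0],-1],[[40,0,-118],[0,0,0],-1],[[40,0,-118],[0,0,0],-1]]'
```

```text
clock: 22.45
position: [427.9, 247.9, 334.2]
ee_rot: [-0.517, -0.482, 0.482, 0.517]
contact_force: [0.2, -0.9, 0.3]
gripper_width: -0.1
clock: 23.2
position: [472.5, 248.8, 216.7]
ee_rot: [0.518, 0.482, -0.481, -0.518]
contact_force: [-0.7, 0.6, 0.2]
gripper_width: 0.1
```

```bash
python3 -m creep '[[[12,-1,0],[0,0,0],-1],[[24,-2,0],[0,0,0],-1],[[36,-3,0],[0,0,0],-1],[[46,-3,-1],[0,0,0],-1],[[58,-4,-2],[0,0,0],-1],[[70,-5,-4],[0,0,0],-1],[[80,-6,-6],[0,0,0],-1],[[91,-7,-10],[0,0,0],-1],[[101,-7,-14],[0,0,0],-1],[[111,-8,-18],[0,0,0],-1],[[111,-8,-18],[0,0,0],-1]]'
python3 -c "
from h import *
shot('scene','s15')"
```

```text
clock: 24.12
position: [582.5, 240.0, 196.5]
ee_rot: [0.518, 0.481, -0.482, -0.518]
contact_force: [0.6, -0.4, -0.4]
gripper_width: -0.5
```

View pics/s15.png

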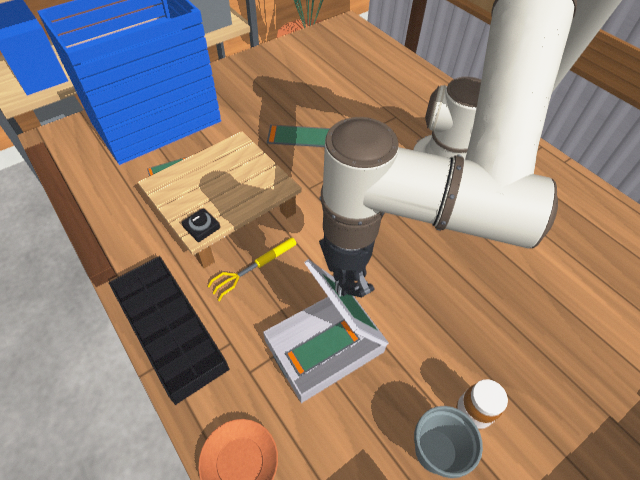

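The lid has turned to roughly 60° and the tips are on its outer face near (355,290). I continue along the arc.

```bash
python3 -m creep '[[[10,-1,-5],[0,0,0],-1],[[20,-1,-11],[0,0,0],-1],[[29,-2,-18],[0,0,0],-1],[[42,-3,-29],[0,0,0],-1],[[54,-4,-41],[0,0,0],-1],[[65,-5,-55],[0,0,0],-1],[[74,-5,-69],[0,0,0],-1],[[81,-6,-84],[0,0,0],-1],[[87,-6,-100],[0,0,0],-1],[[91,-7,-114],[0,0,0],-1],[[95,-7,-130],[0,0,0],-1],[[95,-7,-130],[0,0,0],-1]]'
```

```text
clock: 25.17
position: [674.2, 232.2, 63.2]
ee_rot: [-0.517, -0.479, 0.484, 0.519]
contact_force: [0.2, 0.6, -0.8]
gripper_width: -0.0
```

```bash
python3 -m creep '[[[0,0,-6],[0,0,0],-1],[[0,0,-12],[0,0,0],-1],[[0,0,-16],[0,0,0],-1],[[0,0,-16],[0,0,0],-1]]'; python3 -m creep '[[[0,0,-2],[0,0,0],-1],[[0,0,-2],[0,0,0],-1]]'
```

```text
clock: 25.5
position: [675.7, 233.5, 51.9]
ee_rot: [-0.518, -0.482, 0.482, 0.518]
contact_force: [0.1, -0.1, 0.0]
gripper_width: 0.4
clock: 25.67
position: [676.0, 233.6, 50.6]
ee_rot: [0.518, 0.482, -0.481, -0.518]
contact_force: [-0.1, -0.1, 0.7]
gripper_width: 0.1
```

```bash
for i in 1 2; do python3 -m creep '[[[0,0,-2],[0,0,0],-1],[[0,0,-2],[0,0,0],-1]]'|grep -v rot; done; python3 -c "
from h import *
shot('scene','s16')"
```

```text
clock: 25.83
position: [676.1, 233.6, 48.4]
contact_force: [-0.7, -0.2, 0.1]
gripper_width: -0.0
clock: 26.0
position: [676.2, 233.6, 48.1]
contact_force: [-2.9, -1.0, 6.6]
gripper_width: -0.1
```

View pics/s16.png

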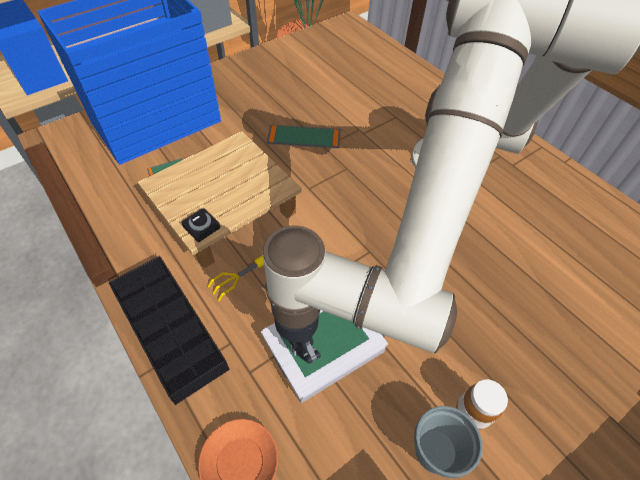

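Contact is at z = 48.1, the height of the shut lid. I press a little harder, then back off.

```bash
python3 -m creep '[[[0,0,-2],[0,0,0],-1],[[0,0,-4],[0,0,0],-1],[[0,0,-4],[0,0,0],-1]]'; python3 -m creep '[[[0,0,10],[0,0,0],-1],[[0,0,40],[0,0,0],-1],[[0,0,80],[0,0,0],-1],[[0,0,120],[0,0,0],-1],[[0,0,160],[0,0,0],-1],[[0,0,200],[0,0,0],-1],[[-30,-20,220],[0,0,0],-1],[[-60,-50,220],[0,0,0],-1],[[-90,-80,220],[0,0,0],-1],[[-120,-110,220],[0,0,0],-1],[[-150,-140,220],[0,0,0],-1],[[-150,-140,220],[0,0,0],-1]]'
python3 -m creep '[[[-25,-25,0],[0,0,0],-1],[[-50,-50,0],[0,0,0],-1],[[-75,-75,0],[0,0,0],-1],[[-75,-75,0],[0,0,0],-1],[[-75,-75,0],[0,0,0],-1]]'
python3 - <<'E'
from h import *
im,D=shot('scene','s17'); shot('top','t17')
K,E=cam('scene'); vv,uu=np.mgrid[0:480,0:640]
W=(np.stack([(uu-K[0,2])/K[0,0]*D,(vv-K[1,2])/K[1,1]*D,D],-1)-E[:3,3])@E[:3,:3]
hsv=cv2.cvtColor(im,cv2.COLOR_RGB2HSV); g=(cv2.inRange(hsv,(60,60,30),(90,255,200))>0)&(W[...,0]>500)&(W[...,1]>100)&(W[...,1]<400)
P=W[g]; A=np.c_[P[:,:2]-P[:,:2].mean(0),np.ones(len(P))]; print(len(P),P.mean(0),np.linalg.lstsq(A,P[:,2],rcond=None)[0])
E
```

```text
clock: 26.3
position: [676.3, 233.7, 47.9]
ee_rot: [0.518, 0.483, -0.482, -0.517]
contact_force: [-8.4, -0.9, 18.8]
gripper_width: -0.3
clock: 27.3
position: [520.5, 89.3, 262.6]
ee_rot: [-0.518, -0.48, 0.482, 0.519]
contact_force: [-1.0, 0.0, -0.5]
gripper_width: -0.0
clock: 27.72
position: [450.2, 17.5, 263.0]
ee_rot: [0.518, 0.482, -0.481, -0.518]
contact_force: [-0.3, -0.4, 0.6]
gripper_width: 0.0
3424 [618.7889316  241.38859947  49.91172308] [ 4.14978594e-04 -7.10633560e-05  4.99117231e+01]
```

View pics/s17.png

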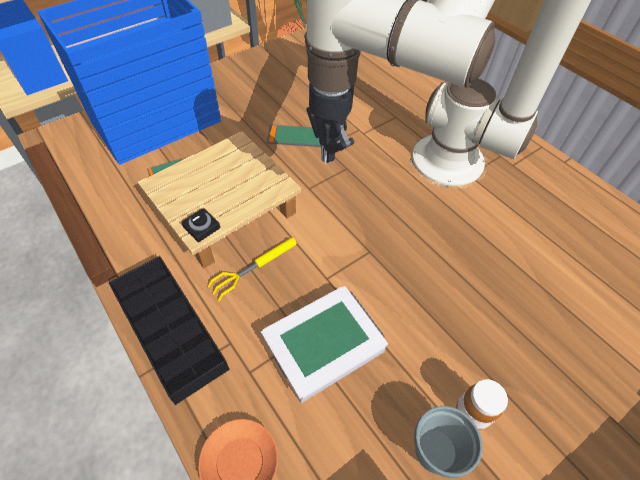

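View pics/t17.png

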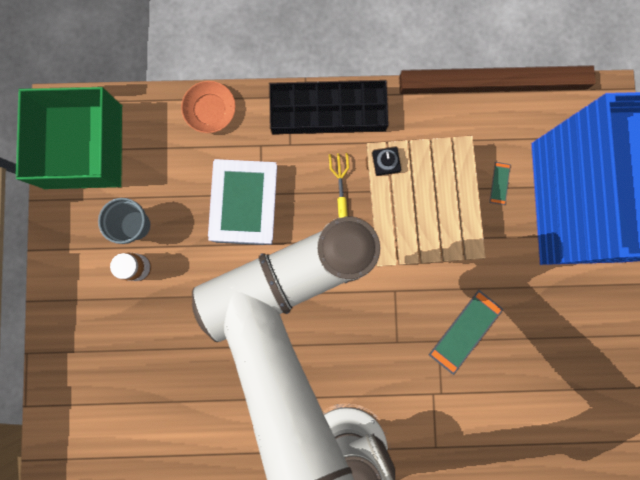

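The lid is shut and level: slope about 0.0004, height about 50 mm against the expected 48, which is within calibration. The timer, cultivator, pot, jar and look-alikes appear where they were, and the arm touches nothing.

```bash
python3 -c "
from bench import arm
print(arm.job_done())"
```

```text
the job is handed in; nothing more can be done
None
```

The plate is in the tin, lying flat, and the lid is pressed shut. I handed the job in at about 27.8 s, and no verdict was reported.

**What I did:**
- **Slide:** I slid the middle-sized plate out until about 61 mm of it overhung the stand's front edge. I gripped it there across its width and lifted it off level.
- **Placing:** I turned it half round above the table, lowered it until the fingertips touched the tin's floor, and let go.
- **Lid:** I pushed the lid over and pressed it to its stop with about 19 N.

**What the checks showed:**
- **Plate:** it lay flat in the tin before I closed the lid, with its top at about 7.4 mm. I expected 6 mm; the difference is within calibration.
- **Lid:** it is level, with a slope of about 0.0004. The tips met it at z = 48.1 mm, the height of the shut lid. The camera gave 49.9 mm, about 2 mm more and also within calibration.
- **Other things:** the timer, cultivator, pot, jar and look-alike plates looked unmoved in the last pictures, judged by eye.

**What didn't go as planned:**
- **Twist while sliding:** the plate turned to about 20° during the first slide, and twisting the tips did not turn it back. Pressing again nearer its front edge and off-centre brought it to about 6.6° before I gripped it.
- **Short drop:** the fingers held the plate about 7 mm above their tips, so it dropped that far onto the tin's floor when released.

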